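# Prop the tilt-out bin at its length clip

### The job

Tilt the closet bin out to its set opening: swing the stay's stirrup lever up to open the clamp, draw the sliding leg out until its pointer lines up with the small black clip on the rail, and with the leg held there swing the lever fully back down to clamp it. Finish still gripping the lever's cross bar, with the leg on the mark; do not let go. Leave the canister, spray bottle and other things on the shelf where they stand.

Things in the scene. Friction and masses are not known exactly. Their poses are not given: they have to be found in the camera images.
- stand: Pale grey bin cradle and, beside it, a low aluminium rail (360 x 90 mm, top faces 35 mm up), fixed to the shelf. Origin on the shelf surface under the sliding leg's centre line, mid-rail; z up, x along the rail towards the bin end (roughly away from the robot), y from the rail towards the bin. Cradle at x 80 to 258 mm, y 75 to 285 mm, up to 190 mm high.
- bin: Grey tilt-out bin, 140 x 180 x 170 mm, dustpan and brush handles reach 250 mm up. Origin at the middle of its lower front edge, its hinge, stand (96, 180, 12) mm. Axes those of the stand when shut. A pin ties it to the leg: drawing the leg out tilts it towards stand -x, its top reaching about stand x = -30 mm.
- leg (a joint): Travel (m) of the square steel sliding leg: 0 = bin shut, grows as it is drawn out along stand -x, to 0.10. Starts clamped at 0 to 0.03. With the lever open a spring and the bin pull it back with about 2 to 5 N; closed, the cam clamps it (slips at 10 N more). A yoke on the leg, 27 x 10 mm, 176 mm high, stands 100 mm towards +x from the cross bar's middle.
- lever (a joint): Angle a (rad) of the stirrup-shaped cam lever hinged on the leg: 0 = closed (stop), sticking out to stand -y 15 degrees above level; swings up to 1.25 = open (stop), nearly upright. The bar's axis is at stand y = -0.018 - 0.075 cos(a + 0.262), z = 0.055 + 0.075 sin(a + 0.262) m. Starts closed; stays where left (about 1 N at the bar); below 0.5 the cam bites, up to 4 N at the bar.
- handle: Cross bar of the lever: round black bar, 12 mm diameter, 92 mm long, parallel to stand x, 78 mm free between two 8 mm side arms that run to the hinge line. Origin mid-bar on its axis, at stand x = minus the leg's travel. Axes those of the stand when closed, turning with the lever. Can be pinched from above between the arms at any lever angle, turning between the pads.
- pointer (a point): Tip of the thin dark pointer blade (3 mm thick) that sticks out of the leg towards the bin, level with the middle of the cross bar: at stand x = minus the leg's travel, y = 27 mm, z = 47 mm.
- clip: Small black length clip on the rail (10 x 26 mm, 26 mm high, its upper half a thin upright fin), fixed. Origin on the rail (35 mm up) at the middle of its edge next to the pointer, stand y = 30 mm; axes those of the stand. It stands 50 to 85 mm from the stand's origin towards -x. The leg is on the mark when pointer tip and clip have the same stand x.
- canister: Frosted glass canister with steel lid, 84 mm diameter, 131 mm high, loose. Origin centre of underside. Leave alone.
- sprayer: White spray bottle with chrome nozzle head, 68 mm diameter, 202 mm high, loose. Origin centre of underside. Leave alone.
- jar: Small jar, 56 mm diameter, 60 mm high, loose. Origin centre of underside. Leave alone.
- tape: Cardboard ring lying flat, 70 mm diameter, 22 mm high, loose. Origin centre of underside. Leave alone.
- scrubber: Scrubbing block 120 x 50 x 36 mm, wooden back up, loose. Origin centre of underside. Leave alone.
- tin: Plain metal tin, 66 mm diameter, 75 mm high, loose. Origin centre of underside. Leave alone.

How it is judged:
By the outcome, as a careful person would: the job done as asked, in the order asked, and still so for the second after the job is handed in, while the arm keeps its last pose, push and grip.
It also fails if it takes over 38 s, if anything falls off the work surface, if the arm or the gripper's body presses on something with over 40 N, if the wrist force passes 120 N, or if a joint passes its speed limit or range.

### The arm

A 6-joint arm with a two-finger parallel gripper is mounted at the origin on the work surface. World frame = base frame: x ahead of the robot, y to its left, z up, the work surface at z = 0. Lengths are in m, angles in degrees, forces in N, time in s.
With the tool pointing down it reaches from about 0.3 to 0.85 m from the base axis. Payload 4.2 kg.
Tool frame: the origin (TCP) lies between the finger pads; the fingertips stand 22 mm ahead of it and the grasp point (between the pads) lies 3 mm ahead of it (env.nose_length is the distance from the TCP to the fingertips, in m); z points along the fingers, y is the direction in which the jaws open and shut (so a half turn about z gives the same grasp; the last joint's range is limited). The gripper opens to 91 mm and grips with 3 to 60 N. Pads are 32 mm wide; open, the fingers measure 118 mm over their backs; the gripper's body (76 mm by 178 mm) begins 60 mm behind the grasp point.
Start: joints at [64.744, 18.312, 89.639, -0, 72.044, -1.146], TCP at [0.235, 0.525, 0.236] pointing down, gripper open.
Joint ranges: [-177.97, 177.97], [-48.28, 115.42], [12.27, 149.76], [-77.06, 257.06], [2.81, 150.46], [-146.56, 146.56]. Speed limits (degrees/s): [147.25, 147.25, 180, 180, 180, 180].

### API

Orientations are given as a 3x3 rotation matrix whose columns are the frame's x, y, z axes.
In Python, from cell import env gives the robot as it stands.
- The arm moves only by the tool carry_out, never from a script. Its argument "motion" is a list of rows, each an object of numbers: "jaw": the opening, from 0 (shut) to 1 (fully open); "x", "y", "z": the shift along the tool's x, y, z in units of 40 mm (1.0 is 40 mm); "wx", "wy", "wz": the turn, a rotation vector about the tool's x, y, z in units of 5 degrees (1.0 is 5 degrees). A call has 1 to 8 rows; each row is the pose to reach, as a shift and turn from the pose commanded when the call began, along the tool's axes at that moment; what a row does not reach only later rows make up. A row lasts 1/8 s, in which the tool goes at most 62.5 mm and 10.7 degrees, less where a joint would pass 70% of its speed; a pose out of reach is approached as far as the arm can. A call with a gripper value outside its range is refused whole. The fingers move at their own pace and stop on an object; "squeeze" is the grip in N (left out, the last holds). Time passes only in rows, so rows that repeat a pose let the fingers close. It gives the time, the measured TCP pose, the force and the opening at its end, in the units of the state.
- env.state(): the state, without advancing time (a new reading comes with each control period).
- env.get_image(name): name is "side" or "top" or "wrist"; returns the picture (400x640x3 uint8, red, green, blue); there is no depth.
- env.camera_params(name): a dict with "K" (3x3 intrinsics, pixels), "position" and "attitude" of the camera in the world; the wrist camera has in their place "hand_eye" (4x4, takes a point from camera to tool coordinates, whose origin is the TCP and whose axes are the flange's). Camera axes: x right, y up, looking along -z (the intrinsics and any distortion apply to the point x, -y, -z); pixel columns grow to the right and rows downward; lengths in m; the calibration is good to about 2 mm. A picture is of the moment at which its call begins: read the wrist's pose just before it. camera_params takes no time and is no camera call.
- env.close_job(): hands the job in, once; it reports no verdict.
Trained networks look in the newest picture that a camera, given by its name, has taken for a name from the list of things; names that differ only in an ending like _2 or _b are one class to them, and where a whole thing is asked for, a point or a joint stands for the part that bears it (a point fixed in the world has none). Each returns a list of dicts, best first, with "conf" (0 to 1); they miss things now and then, are a little off and sometimes report something else, mostly with a low value. They report only what shows in the picture. A call takes as long as a camera call.
- env.boxes_of(query, camera): "extent" ([left, top, width, height] in pixels, round what is visible of it).
- env.silhouettes(query, camera): "pixels" (400x640 bool, what is visible of it) and "extent" ([left, top, width, height] in pixels, round what is visible of it).
- env.mark_of(query, camera): "pixel" ([column, row] in pixels: a listed point, or the origin of a listed thing).
The state is a dict: "time_s": time; "qpos": joint angles; "qd": joint speeds; "joint_efforts": joint torques, N m; "eef_pos": TCP position; "orientation": TCP orientation; "contact_force": force on the tool from outside, world axes, zero at the start; "torque": the same for the moment, N m; "gripper_width": opening from 0.0 (shut) to 1.0 (fully open).
Only numpy, scipy, OpenCV 4.12 (cv2) and the standard library are available. Lean on these libraries where they do the work, as an engineer would, in place of code of your own. Each camera call takes 0.05 s, during which the arm holds its last target. There are 200 camera calls.

## Working session

There is one attempt and no reset: what is moved stays moved. The work goes in short steps, Python scripts to look and compute and a tool call to move; the robot and the scene stay as the last step left them, time stands still between calls to the robot, and variables do not carry over. Pictures are saved under pics/ and viewed, about 8 in all and at most 12, crops included, and the job is handed in when it is done.

Besides the shell and the picture viewer there is one more tool, called after ">>>" by a JSON object that holds its "fn" and its "kwargs". carry_out: Moves the arm, as the interface text tells. Its arguments: {"type":"object","properties":{"motion":{"type":"array"},"squeeze":{"type":"number"}},"required":["motion"]}

```bash
mkdir -p pics; ls
cat > h.py <<'E'
from cell import env
import numpy as np, cv2
def cam(n):
    p=env.camera_params(n);K=np.array(p['K'])
    if 'hand_eye' in p:
        s=env.state();T=np.eye(4);T[:3,:3]=np.array(s['orientation']);T[:3,3]=s['eef_pos'];M=T@np.array(p['hand_eye'])
        return K,M[:3,:3],M[:3,3],p
    return K,np.array(p['attitude']),np.array(p['position']),p
def ray(n,px,c=None):
    K,R,t,p=c or cam(n)
    d=np.linalg.inv(K)@np.array([px[0],px[1],1.]);return t,R@np.array([d[0],-d[1],-d[2]])
def onz(n,px,z,c=None):
    t,d=ray(n,px,c);return t+d*(z-t[2])/d[2]
def proj(n,P,c=None):
    K,R,t,p=c or cam(n);q=R.T@(np.array(P)-t);q=K@np.array([q[0],-q[1],-q[2]]);return q[:2]/q[2]
def save(n,f):
    im=env.get_image(n);cv2.imwrite('pics/'+f,im[:,:,::-1]);return im
E
python3 - <<'E'
from h import *
for n in ['side','top','wrist']:
    save(n,n+'0.png'); print(n,env.camera_params(n))
    for q in ['stand','handle','clip','pointer']:
        for m in env.mark_of(q,n)[:2]: print(q,np.round(m['pixel'],1),round(m['conf'],2))
print(env.state())
a=[cv2.imread(f'pics/{n}0.png') for n in ['side','top']]
cv2.imwrite('pics/st.png',cv2.resize(np.vstack(a),(480,600)))
E
```

```text
pics
side {'K': array([[428.71230662,   0.        , 317.69710753],
       [  0.        , 428.71230662, 193.8043292 ],
       [  0.        ,   0.        ,   1.        ]]), 'position': array([ 0.18300525, -0.50974402,  0.83416513]), 'attitude': array([[ 0.80614539,  0.44983551, -0.38441855],
       [-0.59149069,  0.59462659, -0.54457138],
       [-0.01638205,  0.6663837 ,  0.745429  ]])}
stand [347.1 253.8] 0.87
handle [363.5 266.3] 0.88
clip [315.2 249.2] 0.58
pointer [334.4 232.8] 0.98
pointer [363.6 266.1] 0.44
top {'K': array([[390.67610783,   0.        , 318.97372037],
       [  0.        , 390.67610783, 199.10883881],
       [  0.        ,   0.        ,   1.        ]]), 'position': array([0.44994062, 0.03614754, 0.9837184 ]), 'attitude': array([[-0.00315267,  0.99025167, -0.13925406],
       [-0.99988582, -0.00106364,  0.01507342],
       [ 0.01477836,  0.13928568,  0.99014196]])}
stand [363.  207.8] 0.89
handle [400.8 220.3] 0.61
handle [349.7 235.2] 0.31
clip [352.1 233.4] 0.57
pointer [352.  215.1] 0.88
pointer [477.3 246.9] 0.69
wrist {'K': array([[275.29086743,   0.        ,
[... 564 characters left out ...]
5619e-03,
        7.20421199e+01, -1.14481604e+00]), 'qd': array([-0.00804034,  0.06756535, -0.03329225,  0.01680062,  0.04127575,
        0.03166115]), 'joint_efforts': array([-1.11369409e-03, -4.12259960e+01, -2.32213461e+01,  7.27737369e-02,
        3.73876991e-02, -5.77675465e-06]), 'eef_pos': array([0.23490082, 0.52484772, 0.2359952 ]), 'orientation': array([[-9.12753809e-01,  4.08510068e-01,  8.75329565e-05],
       [ 4.08510076e-01,  9.12753801e-01,  1.26874216e-04],
       [-2.80666441e-05,  1.51563019e-04, -9.99999988e-01]]), 'contact_force': array([-1.48490298, -0.38323249,  0.4296577 ]), 'torque': array([-0.01502707,  0.03221136, -0.06204583]), 'gripper_width': 0.9993195489396897}
```

View pics/top0.png

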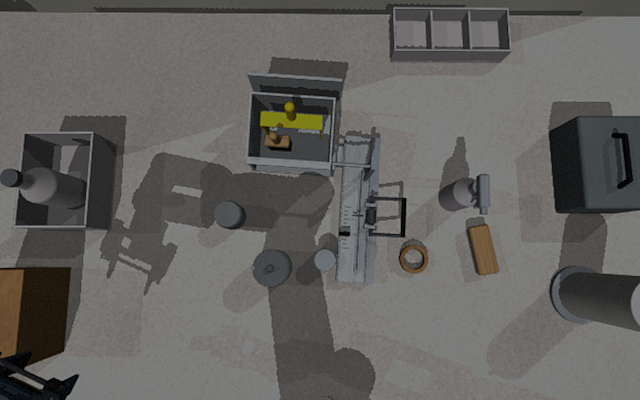

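View pics/side0.png

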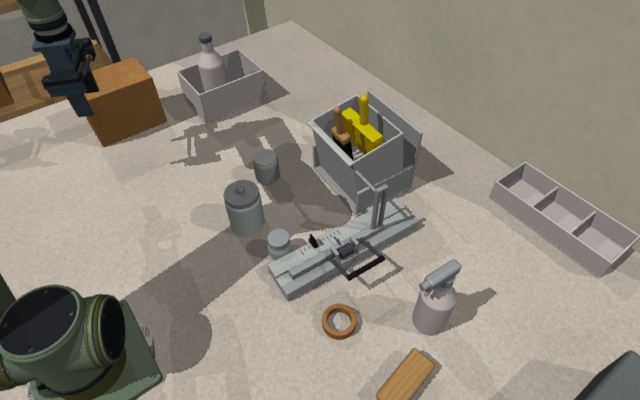

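Run:
```python
from h import *
from scipy.optimize import least_squares
C={n:cam(n) for n in ['side','top']}
M={}
for n in C:
    env.get_image(n)
    for q in ['stand','bin','handle','clip','pointer','canister','sprayer','jar','tape','tin','scrubber']:
        r=env.mark_of(q,n)
        if r: M[n,q]=np.array(r[0]['pixel']); 
def f(p,pr=False):
    x,y,th,l,c=p[:5];o=[]
    R=np.array([[np.cos(th),-np.sin(th),0],[np.sin(th),np.cos(th),0],[0,0,1]])
    W=lambda v:R@np.array(v)+[x,y,0]
    for q,v in [('stand',(0,0,0)),('bin',(.096,.18,.012)),('handle',(-l,-.0904,.0744)),('clip',(-c,.03,.035)),('pointer',(-l,.027,.047))]:
        for n in C:
            if (n,q) in M:
                e=proj(n,W(v),C[n])-M[n,q];o+=list(e)
                if pr: print(n,q,np.round(M[n,q]),np.round(e,1),np.round(W(v),4))
    # rail long bar direction: bar ends in top
    return np.array(o)
s=least_squares(f,[.45,-.07,0,.02,.07],loss='soft_l1',f_scale=2)
f(s.x,1);print(np.round(s.x,4),np.degrees(s.x[2]))
th=s.x[2];R=np.array([[np.cos(th),-np.sin(th)],[np.sin(th),np.cos(th)]])
for q in ['canister','sprayer','jar','tape','tin','scrubber']:
    for n in C:
        if (n,q) in M:
            w=onz(n,M[n,q],0,C[n])[:2];print(q,n,w.round(3),'stand',(R.T@(w-s.x[:2])).round(3))
```

```text
side stand [345. 254.] [ 2.1 -1.7] [ 0.5604 -0.0881  0.    ]
top stand [364. 206.] [-2.4  3.5] [ 0.5604 -0.0881  0.    ]
side bin [341. 185.] [-1.4 -0.9] [0.6714 0.0831 0.012 ]
top bin [293. 166.] [ 1.6 -0.4] [0.6714 0.0831 0.012 ]
side handle [366. 266.] [-0.6  0.5] [ 0.5331 -0.1765  0.0744]
top handle [403. 219.] [ 0.9 -0.9] [ 0.5331 -0.1765  0.0744]
side clip [318. 249.] [-1.  -2.4] [ 0.4988 -0.0527  0.035 ]
top clip [349. 234.] [ 0.9 -0. ] [ 0.4988 -0.0527  0.035 ]
side pointer [332. 233.] [1.9 2.8] [ 0.5431 -0.0595  0.047 ]
top pointer [354. 214.] [-0.7  0.5] [ 0.5431 -0.0595  0.047 ]
[ 0.5604 -0.0881 -0.0848  0.0197  0.0644] -4.859183207758308
canister side [0.425 0.128] stand [-0.153  0.204]
canister top [0.414 0.136] stand [-0.165  0.21 ]
sprayer side [ 0.589 -0.318] stand [ 0.048 -0.227]
sprayer top [ 0.596 -0.306] stand [ 0.054 -0.215]
jar side [0.436 0.002] stand [-0.131  0.079]
jar top [0.441 0.013] stand [-0.127  0.09 ]
tape side [ 0.438 -0.217] stand [-0.111 -0.139]
tape top [ 0.438 -0.204] stand [-0.112 -0.126]
tin side [0.548 0.244] stand [-0.041  0.33 ]
tin top [0.539 0.232] stand [-0.048  0.317]
scrubber side [ 0.461 -0.381] stand [-0.074 -0.3  ]
scrubber top [ 0.462 -0.375] stand [-0.074 -0.294]
```

```bash
cat >> h.py <<'E'
from scipy.spatial.transform import Rotation as Ro
def Rt(yaw,tilt):
    # tool x=-stand x, y=stand y, z down; tilt>0 leans the body towards stand +y
    B=np.array([[-1,0,0],[0,1,0],[0,0,-1.]])
    return Ro.from_euler('z',yaw,degrees=True).as_matrix()@Ro.from_euler('x',-tilt,degrees=True).as_matrix()@B
def rel(p,R,P0=None,R0=None):
    s=env.state();P0=np.array(s['eef_pos']) if P0 is None else P0;R0=np.array(s['orientation']) if R0 is None else R0
    d=R0.T@(np.array(p)-P0)/.04;w=Ro.from_matrix(R0.T@R).as_rotvec(degrees=True)/5
    print('xyz',d.round(3),'w',w.round(3))
E
python3 - <<'E'
from h import *
R=Rt(-4.9,10);print(R.round(3))
rel([.38,.17,.3],R); rel([.535,-.18,.25],R)
E
```

```text
[[-0.996  0.084 -0.015]
 [ 0.085  0.981 -0.173]
 [ 0.    -0.174 -0.985]]
xyz [-6.935 -6.615 -1.601] w [ 1.982 -0.335 -3.832]
xyz [-14.046 -13.019  -0.351] w [ 1.982 -0.335 -3.832]
```

>>> {"fn": "carry_out", "kwargs": {"motion": [{"x": -1.1,"y": -1,"z": -1.0,"jaw": 0.5,"wx": 0.5,"wz": -1},{"x": -2.2,"y": -2,"z": -1.6,"jaw": 0.5,"wx": 1,"wz": -2},{"x": -3.3,"y": -3,"z": -1.6,"jaw": 0.5,"wx": 1.5,"wz": -3},{"x": -4.4,"y": -4,"z": -1.6,"jaw": 0.5,"wx": 1.98,"wy": -0.33,"wz": -3.83},{"x": -5.5,"y": -5,"z": -1.6,"jaw": 0.5,"wx": 1.98,"wy": -0.33,"wz": -3.83},{"x": -6.6,"y": -6,"z": -1.6,"jaw": 0.5,"wx": 1.98,"wy": -0.33,"wz": -3.83},{"x": -7.7,"y": -7,"z": -1.6,"jaw": 0.5,"wx": 1.98,"wy": -0.33,"wz": -3.83},{"x": -8.8,"y": -8,"z": -1.6,"jaw": 0.5,"wx": 1.98,"wy": -0.33,"wz": -3.83}]}}

```text
$.motion[0]: bad value
```

Run:
```python
from h import *
s=env.state();print(s['time_s'],s['eef_pos'])
rel([.535,-.18,.25],Rt(-4.9,10))
```

```text
1.95 [0.23489887 0.52483839 0.23598273]
xyz [-14.046 -13.019  -0.351] w [ 1.982 -0.335 -3.832]
```

>>> {"fn": "carry_out", "kwargs": {"motion": [{"jaw": 0.5,"x": -0.9,"y": -0.8,"z": -0.8,"wx": 0.5,"wy": 0,"wz": -1},{"jaw": 0.5,"x": -2,"y": -1.8,"z": -1.2,"wx": 1,"wy": 0,"wz": -2},{"jaw": 0.5,"x": -3.1,"y": -2.8,"z": -1.6,"wx": 1.5,"wy": 0,"wz": -3},{"jaw": 0.5,"x": -4.2,"y": -3.8,"z": -1.6,"wx": 1.98,"wy": -0.33,"wz": -3.83},{"jaw": 0.5,"x": -5.3,"y": -4.8,"z": -1.6,"wx": 1.98,"wy": -0.33,"wz": -3.83},{"jaw": 0.5,"x": -6.4,"y": -5.8,"z": -1.6,"wx": 1.98,"wy": -0.33,"wz": -3.83},{"jaw": 0.5,"x": -7.5,"y": -6.8,"z": -1.6,"wx": 1.98,"wy": -0.33,"wz": -3.83},{"jaw": 0.5,"x": -8.5,"y": -7.8,"z": -1.6,"wx": 1.98,"wy": -0.33,"wz": -3.83}]}}

```text
time_s: 2.95
eef_pos: [0.4184, 0.0994, 0.3002]
orientation: [[-0.996, 0.084, -0.014], [0.086, 0.981, -0.172], [-0.001, -0.173, -0.985]]
contact_force: [1.2, -0.4, -0.0]
gripper_width: 0.499
```

Run:
```python
from h import *
s=env.state();print(s['time_s'],s['eef_pos'])
rel([.535,-.18,.25],Rt(-4.9,10))
```

```text
2.95 [0.41838593 0.09939386 0.30016589]
xyz [-3.502 -6.391  2.398] w [ 0.008  0.006 -0.003]
```

>>> {"fn": "carry_out", "kwargs": {"motion": [{"jaw": 0.5,"x": -0.6,"y": -1.2,"z": 0.2,"wx": 0,"wy": 0,"wz": 0},{"jaw": 0.5,"x": -1.3,"y": -2.4,"z": 0.6,"wx": 0,"wy": 0,"wz": 0},{"jaw": 0.5,"x": -2,"y": -3.6,"z": 1.1,"wx": 0,"wy": 0,"wz": 0},{"jaw": 0.5,"x": -2.7,"y": -4.8,"z": 1.6,"wx": 0,"wy": 0,"wz": 0},{"jaw": 0.5,"x": -3.3,"y": -5.9,"z": 2.1,"wx": 0,"wy": 0,"wz": 0},{"jaw": 0.5,"x": -3.5,"y": -6.4,"z": 2.4,"wx": 0,"wy": 0,"wz": 0},{"jaw": 0.5,"x": -3.5,"y": -6.4,"z": 2.4,"wx": 0,"wy": 0,"wz": 0}]}}

```text
time_s: 3.82
eef_pos: [0.5337, -0.1792, 0.2487]
orientation: [[-0.996, 0.086, -0.018], [0.088, 0.981, -0.172], [0.003, -0.173, -0.985]]
contact_force: [0.6, -0.5, 0.1]
gripper_width: 0.5
```

```bash
cat > look.py <<'E'
from h import *
import sys
c=cam('wrist');im=save('wrist',sys.argv[1]);s=env.state();print(s['time_s'],s['eef_pos'])
for q in ['handle','clip','pointer','stand']:
    for m in env.mark_of(q,'wrist')[:2]:
        print(q,np.round(m['pixel'],1),round(m['conf'],2),onz('wrist',m['pixel'],{'handle':.0744,'clip':.035,'pointer':.047,'stand':0}[q],c).round(4))
    if q in('handle','clip'):
        for m in env.boxes_of(q,'wrist')[:1]: print(q,np.round(m['extent'],1),round(m['conf'],2))
E
python3 look.py w1.png
```

```text
3.875 [ 0.53377658 -0.17818989  0.24938619]
handle [349.3 188.7] 0.83 [ 0.537  -0.1751  0.0744]
handle [340.1 147.6  70.8  75.2] 0.68
clip [450.6 144. ] 0.73 [ 0.4962 -0.0528  0.035 ]
clip [575.   12.9  64.7  86.8] 0.7
pointer [449.8 181.9] 0.93 [ 0.5405 -0.0553  0.047 ]
stand [416.6 188.7] 0.6 [ 0.5591 -0.0869  0.    ]
```

View pics/w1.png

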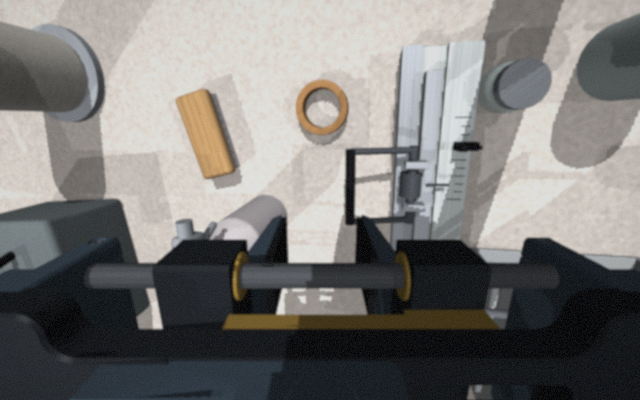

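Run:
```python
from h import *
a,b=[onz('wrist',p,.0744) for p in [(351,149.5),(350,223.5)]]
print(a,b,(a+b)/2,np.linalg.norm(a-b),np.degrees(np.arctan2(*(b-a)[1::-1])))
for p in [(484,41),(460,248)],[(447,41),(430,230)]:
    u,v=[onz('wrist',q,.035) for q in p];print(np.degrees(np.arctan2(*(v-u)[1::-1])))
# clip fin at 61mm top, approx; pointer blade
print(onz('wrist',(454,146.5),.061),onz('wrist',(447,185),.047))
m=(a+b)/2; R=Rt(-4.9,10)
g=np.array([m[0],m[1],.0744])-R[:,2]*.003
print(g);rel(g+[0,0,.06],R);rel(g,R)
```

```text
[ 0.4918139  -0.16918392  0.0744    ] [ 0.58318434 -0.17540081  0.0744    ] [ 0.53749912 -0.17229237  0.0744    ] 0.09158169259843726 -3.8924308898261213
-3.044998044715937
-3.4417153546703267
[ 0.4974118  -0.05414081  0.061     ] [ 0.54528203 -0.05653124  0.047     ]
[ 0.53754361 -0.17177333  0.07735442]
xyz [-0.068  0.638  2.757] w [0.003 0.01  0.013]
xyz [-0.067  0.899  4.234] w [0.003 0.01  0.013]
```

>>> {"fn": "carry_out", "kwargs": {"motion": [{"jaw": 0.5,"x": -0.05,"y": 0.25,"z": 1,"wx": 0,"wy": 0,"wz": -0.1},{"jaw": 0.5,"x": -0.05,"y": 0.5,"z": 2.2,"wx": 0,"wy": 0,"wz": -0.15},{"jaw": 0.5,"x": -0.05,"y": 0.7,"z": 3.2,"wx": 0,"wy": 0,"wz": -0.15},{"jaw": 0.5,"x": -0.05,"y": 0.82,"z": 3.9,"wx": 0,"wy": 0,"wz": -0.15},{"jaw": 0.5,"x": -0.05,"y": 0.86,"z": 4.2,"wx": 0,"wy": 0,"wz": -0.15},{"jaw": 0.5,"x": -0.05,"y": 0.86,"z": 4.2,"wx": 0,"wy": 0,"wz": -0.15}], "squeeze": 25}}

```text
time_s: 4.92
eef_pos: [0.5366, -0.1738, 0.0783]
orientation: [[-0.997, 0.071, -0.016], [0.072, 0.982, -0.173], [0.003, -0.173, -0.985]]
contact_force: [0.5, 0.1, -0.5]
gripper_width: 0.503
```

```bash
python3 look.py w2.png
```

```text
4.975 [ 0.53724623 -0.17399542  0.07914309]
handle [318.2 249.9] 0.65 [ 0.5368 -0.1756  0.0744]
handle [305.7 171.3 140.7 143. ] 0.85
clip [516.  168.7] 0.92 [ 0.4982 -0.0528  0.035 ]
clip [520.2 160.9  72.5  21.6] 0.58
pointer [512.  243.3] 0.74 [ 0.5439 -0.0558  0.047 ]
stand [442.3 239.9] 0.59 [ 0.5627 -0.0859  0.    ]
stand [517.3 167.4] 0.48 [ 0.5039 -0.0358  0.    ]
```

View pics/w2.png

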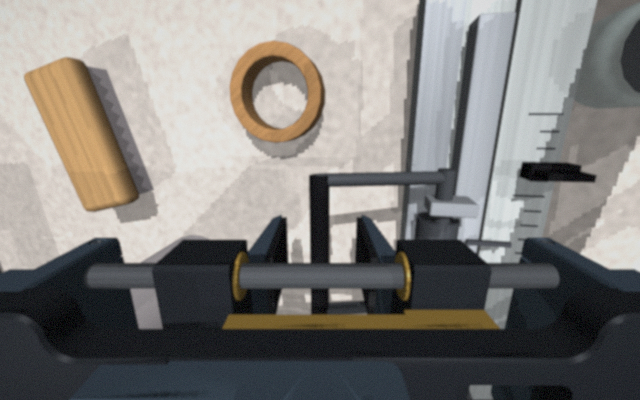

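>>> {"fn": "carry_out", "kwargs": {"motion": [{"jaw": 0,"x": 0,"y": 0,"z": 0.05,"wx": 0,"wy": 0,"wz": 0},{"jaw": 0,"x": 0,"y": 0,"z": 0.05,"wx": 0,"wy": 0,"wz": 0},{"jaw": 0,"x": 0,"y": 0,"z": 0.05,"wx": 0,"wy": 0,"wz": 0},{"jaw": 0,"x": 0,"y": 0,"z": 0.05,"wx": 0,"wy": 0,"wz": 0}], "squeeze": 25}}

```text
time_s: 5.78
eef_pos: [0.5365, -0.1752, 0.0765]
orientation: [[-0.997, 0.07, -0.015], [0.072, 0.982, -0.174], [0.003, -0.175, -0.985]]
contact_force: [-0.7, -4.3, 0.4]
gripper_width: 0.129
```

Run:
```python
from h import *
s=env.state();print(s['time_s'],s['eef_pos'],s['contact_force'],s['gripper_width']*91)
R0=np.array(s['orientation']);yaw=np.radians(-4)
for a in np.linspace(0,1.25,9):
    dy=-.075*(np.cos(a+.262)-np.cos(.262));dz=.075*(np.sin(a+.262)-np.sin(.262))
    print(a.round(2),(R0.T@np.array([-np.sin(yaw)*dy,np.cos(yaw)*dy,dz])/.04).round(2))
```

```text
5.775 [ 0.53645522 -0.17521151  0.07654917] [-0.66536258 -4.30299004  0.43461594] 11.737497048111766
0.0 [0. 0. 0.]
0.16 [ 0.    0.05 -0.29]
0.31 [ 0.    0.14 -0.57]
0.47 [ 0.    0.27 -0.83]
0.62 [ 0.    0.45 -1.06]
0.78 [ 0.01  0.66 -1.27]
0.94 [ 0.01  0.89 -1.44]
1.09 [ 0.01  1.15 -1.57]
1.25 [ 0.01  1.43 -1.66]
```

>>> {"fn": "carry_out", "kwargs": {"motion": [{"jaw": 0,"x": 0,"y": 0.02,"z": -0.29,"wx": 0,"wy": 0,"wz": 0},{"jaw": 0,"x": 0,"y": 0.1,"z": -0.57,"wx": 0,"wy": 0,"wz": 0},{"jaw": 0,"x": 0,"y": 0.23,"z": -0.83,"wx": 0,"wy": 0,"wz": 0},{"jaw": 0,"x": 0,"y": 0.41,"z": -1.06,"wx": 0,"wy": 0,"wz": 0},{"jaw": 0,"x": 0,"y": 0.62,"z": -1.27,"wx": 0,"wy": 0,"wz": 0},{"jaw": 0,"x": 0,"y": 0.85,"z": -1.44,"wx": 0,"wy": 0,"wz": 0},{"jaw": 0,"x": 0,"y": 1.11,"z": -1.57,"wx": 0,"wy": 0,"wz": 0},{"jaw": 0,"x": 0,"y": 1.39,"z": -1.66,"wx": 0,"wy": 0,"wz": 0}]}}

```text
time_s: 6.78
eef_pos: [0.5444, -0.1095, 0.1361]
orientation: [[-0.997, 0.071, -0.007], [0.071, 0.982, -0.177], [-0.006, -0.177, -0.984]]
contact_force: [4.1, -6.0, 7.2]
gripper_width: 0.119
```

```bash
python3 look.py w3.png; python3 -c "
from h import *
s=env.state();print(s['contact_force'],s['gripper_width']*91)"
```

```text
6.825 [ 0.54458805 -0.10794887  0.13607287]
handle [317.2 249.6] 0.7 [ 0.5736 -0.1254  0.0744]
handle [397.6 208.7] 0.24 [ 0.5377 -0.0594  0.0744]
handle [310.8 158.4  42.6 156.7] 0.93
clip [401.5 144.5  38.2  14.3] 0.66
pointer [396.7 210.8] 0.58 [ 0.5487 -0.0579  0.047 ]
stand [367.5 209.6] 0.78 [ 0.563  -0.0843  0.    ]
[ 3.60079557 -2.51089236  9.67696678] 11.418988489343612
```

View pics/w3.png

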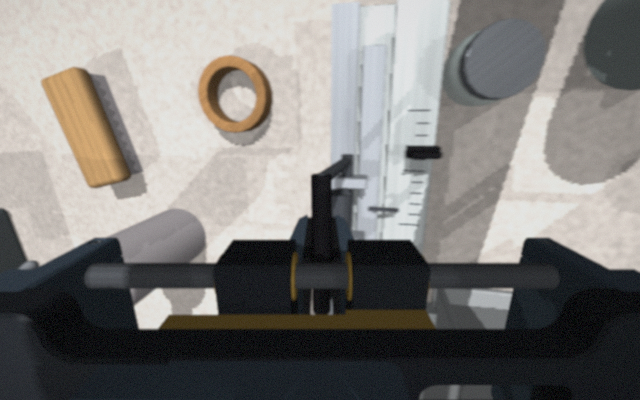

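>>> {"fn": "carry_out", "kwargs": {"motion": [{"jaw": 0,"x": 0,"y": 0,"z": 0,"wx": 0,"wy": 0,"wz": 0},{"jaw": 0,"x": 0,"y": 0,"z": 0,"wx": 0,"wy": 0,"wz": 0}]}}

```text
time_s: 7.38
eef_pos: [0.5446, -0.1086, 0.136]
orientation: [[-0.997, 0.071, -0.006], [0.071, 0.982, -0.175], [-0.006, -0.175, -0.985]]
contact_force: [2.9, -1.5, 9.3]
gripper_width: 0.12
```

>>> {"fn": "carry_out", "kwargs": {"motion": [{"jaw": 0,"x": 0.1,"y": 0,"z": -0.08,"wx": 0,"wy": 0,"wz": 0},{"jaw": 0,"x": 0.3,"y": 0,"z": -0.08,"wx": 0,"wy": 0,"wz": 0},{"jaw": 0,"x": 0.5,"y": 0,"z": -0.08,"wx": 0,"wy": 0,"wz": 0},{"jaw": 0,"x": 0.7,"y": 0,"z": -0.08,"wx": 0,"wy": 0,"wz": 0},{"jaw": 0,"x": 0.9,"y": 0,"z": -0.08,"wx": 0,"wy": 0,"wz": 0},{"jaw": 0,"x": 1.1,"y": 0,"z": -0.08,"wx": 0,"wy": 0,"wz": 0},{"jaw": 0,"x": 1.2,"y": 0,"z": -0.08,"wx": 0,"wy": 0,"wz": 0},{"jaw": 0,"x": 1.2,"y": 0,"z": -0.08,"wx": 0,"wy": 0,"wz": 0}]}}

```text
time_s: 8.38
eef_pos: [0.4933, -0.1044, 0.1362]
orientation: [[-0.997, 0.071, -0.015], [0.073, 0.982, -0.173], [0.002, -0.174, -0.985]]
contact_force: [3.8, -0.8, 6.3]
gripper_width: 0.13
```

```bash
python3 look.py w4.png; python3 -c "
from h import *
s=env.state();print(s['eef_pos'],s['contact_force'],s['gripper_width']*91)
a=cv2.imread('pics/w4.png')[80:280,250:520];b=save('side','s4.png')[160:310,230:430,::-1]
cv2.imwrite('pics/c4.png',np.vstack([cv2.resize(a,(405,300)),cv2.resize(b,(405,300))]))
c=save('top','t4.png')
"
```

```text
8.425 [ 0.49342519 -0.10441587  0.13619667]
handle [320.8 250.6] 0.9 [ 0.5227 -0.1171  0.0744]
handle [310.4 159.4  38.7 153.4] 0.97
clip [395.  209.4] 0.82 [ 0.4997 -0.053   0.035 ]
clip [398.7 203.1  28.9  18.7] 0.81
pointer [393.4 206.9] 0.59 [ 0.4935 -0.0553  0.047 ]
[ 0.493615   -0.10441845  0.13618761] [ 2.21492658 -0.63434604  6.6072262 ] 11.192734908304391
```

View pics/c4.png

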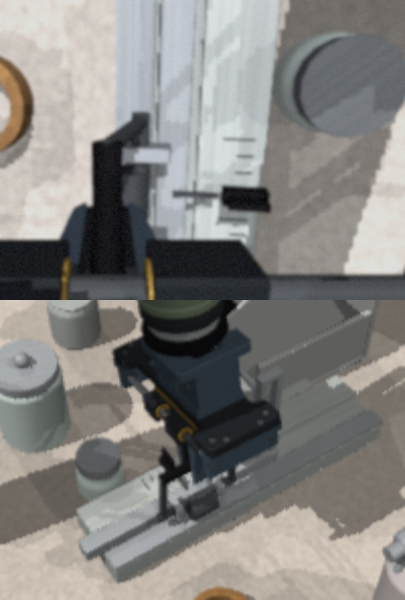

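Run:
```python
from h import *
c=cam('wrist');im=cv2.imread('pics/w4.png')
x0,y0,k=355,170,10
z=cv2.resize(im[y0:y0+60,x0:x0+80],None,fx=k,fy=k,interpolation=cv2.INTER_CUBIC)
print(c[2])
th=np.radians(-3.9)
ex=np.array([np.cos(th),np.sin(th),0]);ey=np.array([-np.sin(th),np.cos(th),0])
P=onz('wrist',(388.7,209),.047,c);O=P-ey*.027;O[2]=0;print(P,O)
for d,col in [(-.005,(0,0,255)),(0,(0,255,0)),(.005,(255,0,0))]:
    for zz in (.035,.048,.061):
        q=[((proj('wrist',O+ex*d+ey*yy+[0,0,zz],c)-[x0,y0]+.5)*k).astype(int) for yy in (.03,.056)]
        cv2.line(z,tuple(map(int,q[0])),tuple(map(int,q[1])),col,1)
cv2.imwrite('pics/z4.png',z)
```

```text
[ 0.41909986 -0.07213645  0.28363565]
[ 0.49566021 -0.05935025  0.047     ] [ 0.4938238  -0.08628773  0.        ]
```

View pics/z4.png

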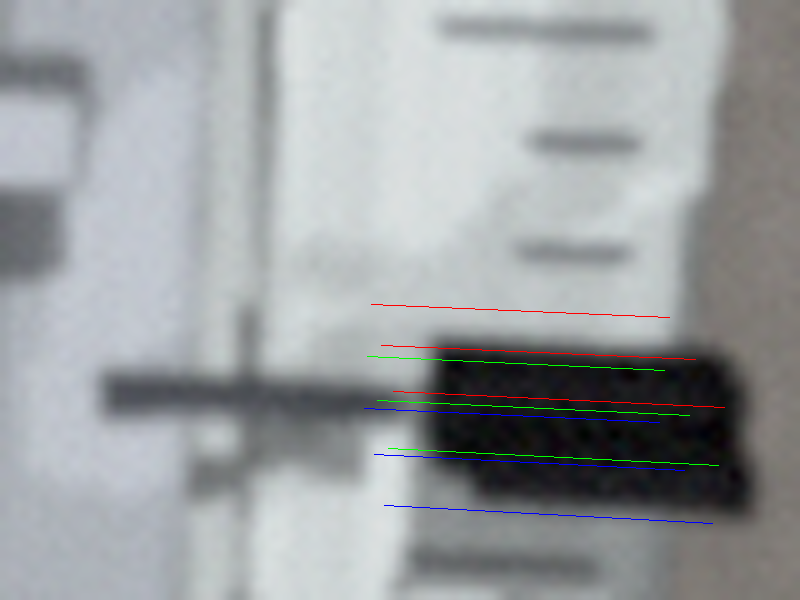

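```bash
cat > fit.py <<'E'
from h import *
from scipy.optimize import least_squares
def fit(out=None,x0=355,W=80,N=3):
    c=cam('wrist');ims=[env.get_image('wrist') for _ in range(N)]
    im=np.mean([i.astype(float).mean(2) for i in ims],0)
    th=np.radians(-3.9);ex=np.array([np.cos(th),np.sin(th),0]);ey=np.array([-np.sin(th),np.cos(th),0])
    pt=next(iter(env.mark_of('pointer','wrist')))['pixel']
    O=onz('wrist',pt,.047,c)-ey*.027;O[2]=0
    y0=int(pt[1])-22;x0=int(pt[0])-14;H,W=44,60;k=8
    g=im[y0:y0+H,x0:x0+W]
    def box(m,X,Y,Z):
        pts=np.array([proj('wrist',O+ex*a+ey*b+[0,0,z],c) for a in X for b in Y for z in Z])
        h=cv2.convexHull(((pts-[x0,y0]+.5)*k*16).astype(np.int32));cv2.fillConvexPoly(m,h,1.,shift=4)
    def masks(p):
        dp,dc,dy,hb,tf,yi,sg,yl,zl=p
        a=np.zeros((H*k,W*k),np.float32);b=a.copy()
        box(a,(dp-.0015,dp+.0015),(dy+.012,dy+.027),(.047-zl,.047+zl))
        box(b,(dc-.005,dc+.005),(dy+.03,dy+.03+.026),(.035,.035+hb))
        box(b,(dc-tf,dc+tf),(dy+.03+yi,dy+.056-yl),(.035+hb,.061))
        f=lambda m:cv2.resize(cv2.GaussianBlur(m,(0,0),sg*k),(W,H),interpolation=cv2.INTER_AREA)
        return f(a),f(b)
    bg=cv2.morphologyEx(g.astype(np.float32),cv2.MORPH_CLOSE,np.ones((25,3)))
    best=None
    def res(p,full=False):
        a,b=masks(p[:9]);r=bg*(1-b)*(1-a)+p[10]*a+p[9]*b-g
        w=np.where((a+b)>.02,1,.15)
        # restrict: neighbourhood of predicted shapes
        return r if full else np.clip(r*w,-80,80).ravel()
    from scipy.optimize import differential_evolution
    B=[(-.006,.006),(-.01,.01),(-.004,.006),(.005,.014),(.0006,.003),(0,.005),(.4,1.2),(0,.004),(.001,.006),(0,50),(20,110)]
    s=differential_evolution(lambda p:np.mean(np.abs(res(p))),B,seed=1,maxiter=120,popsize=10,tol=1e-6)
    p=s.x;print('pointer',p[0],'clip',p[1],'clip-pointer mm',round((p[1]-p[0])*1e3,2),'cost',s.fun,p.round(4))
    r=g+res(p,True);cv2.imwrite(out,cv2.resize(np.hstack([g,r]).clip(0,255).astype(np.uint8),None,fx=6,fy=6,interpolation=cv2.INTER_NEAREST))
if __name__=='__main__':
    import sys;fit(sys.argv[1]);s=env.state();print(s['time_s'],s['eef_pos'],s['contact_force'])
E
python3 fit.py pics/f4.png
```

```text
pointer 0.002177489865986735 clip 0.0047014433084558525 clip-pointer mm 2.52 cost 3.0670972110093615 [2.20000e-03 4.70000e-03 1.40000e-03 6.70000e-03 6.00000e-04 1.70000e-03
 9.18400e-01 2.00000e-03 1.70000e-03 2.14964e+01 7.71426e+01]
9.025 [ 0.49360314 -0.10443102  0.13619105] [ 2.89604934 -0.0484148   5.95968015]
```

View pics/f4.png

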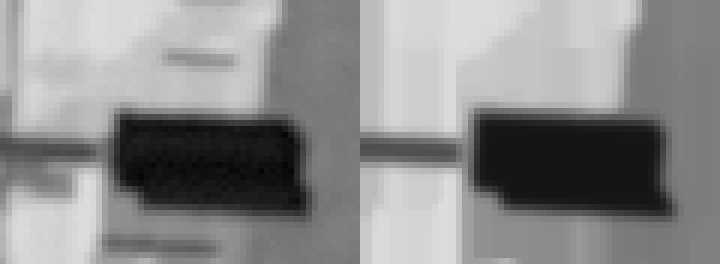

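>>> {"fn": "carry_out", "kwargs": {"motion": [{"jaw": 0,"x": -0.04,"y": 0,"z": -0.02,"wx": 0,"wy": 0,"wz": 0},{"jaw": 0,"x": -0.065,"y": 0,"z": -0.05,"wx": 0,"wy": 0,"wz": 0},{"jaw": 0,"x": -0.065,"y": 0,"z": -0.05,"wx": 0,"wy": 0,"wz": 0},{"jaw": 0,"x": -0.065,"y": 0,"z": -0.05,"wx": 0,"wy": 0,"wz": 0}]}}

```text
time_s: 9.52
eef_pos: [0.4955, -0.104, 0.1364]
orientation: [[-0.997, 0.071, -0.018], [0.073, 0.982, -0.172], [0.005, -0.173, -0.985]]
contact_force: [2.9, -2.9, -5.9]
gripper_width: 0.127
```

```bash
python3 fit.py pics/f5.png
```

```text
pointer -0.00044227481543936164 clip 0.0002880112251187539 clip-pointer mm 0.73 cost 3.061972130494552 [-4.00000e-04  3.00000e-04  1.80000e-03  6.80000e-03  6.00000e-04
  1.50000e-03  9.15300e-01  2.10000e-03  1.70000e-03  2.23033e+01
  7.87370e+01]
9.725 [ 0.49557253 -0.10382878  0.13648043] [ 2.93547641 -1.51377282 -8.94140356]
```

>>> {"fn": "carry_out", "kwargs": {"motion": [{"jaw": 0,"x": -0.025,"y": 0,"z": 0.03,"wx": 0,"wy": 0,"wz": 0},{"jaw": 0,"x": -0.025,"y": 0,"z": 0.03,"wx": 0,"wy": 0,"wz": 0},{"jaw": 0,"x": -0.025,"y": -0.14,"z": 0.06,"wx": 0,"wy": 0,"wz": 0},{"jaw": 0,"x": -0.025,"y": -0.28,"z": 0.12,"wx": 0,"wy": 0,"wz": 0},{"jaw": 0,"x": -0.025,"y": -0.54,"z": 0.25,"wx": 0,"wy": 0,"wz": 0},{"jaw": 0,"x": -0.025,"y": -0.77,"z": 0.42,"wx": 0,"wy": 0,"wz": 0},{"jaw": 0,"x": -0.025,"y": -0.77,"z": 0.42,"wx": 0,"wy": 0,"wz": 0}]}}

```text
time_s: 10.6
eef_pos: [0.4951, -0.1384, 0.1263]
orientation: [[-0.997, 0.072, -0.015], [0.073, 0.982, -0.174], [0.002, -0.174, -0.985]]
contact_force: [3.3, -1.3, 0.9]
gripper_width: 0.123
```

```bash
python3 fit.py pics/f6.png
```

```text
pointer -0.0021441610822725936 clip -0.00429063543571246 clip-pointer mm -2.15 cost 3.5620754176671943 [-2.10000e-03 -4.30000e-03 -1.50000e-03  7.00000e-03  7.00000e-04
  1.40000e-03  1.00750e+00  7.00000e-04  1.10000e-03  1.78156e+01
  7.51883e+01]
10.8 [ 0.49512963 -0.13791492  0.12658677] [ 4.1080106  -2.34477976  3.06547842]
```

View pics/f6.png

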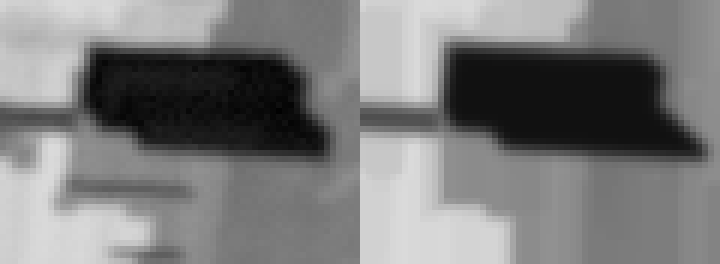

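>>> {"fn": "carry_out", "kwargs": {"motion": [{"jaw": 0,"x": 0.06,"y": 0,"z": 0,"wx": 0,"wy": 0,"wz": 0},{"jaw": 0,"x": 0.06,"y": -0.1,"z": 0.09,"wx": 0,"wy": 0,"wz": 0},{"jaw": 0,"x": 0.06,"y": -0.2,"z": 0.19,"wx": 0,"wy": 0,"wz": 0},{"jaw": 0,"x": 0.06,"y": -0.2,"z": 0.19,"wx": 0,"wy": 0,"wz": 0}]}}

```text
time_s: 11.3
eef_pos: [0.4916, -0.1463, 0.1199]
orientation: [[-0.997, 0.071, -0.016], [0.073, 0.982, -0.173], [0.003, -0.173, -0.985]]
contact_force: [3.7, -0.3, 2.5]
gripper_width: 0.128
```

```bash
python3 fit.py pics/f7.png
```

```text
pointer 0.00036735305668160836 clip 0.0011340716668364315 clip-pointer mm 0.77 cost 3.6245938238225155 [4.00000e-04 1.10000e-03 2.00000e-04 7.30000e-03 6.00000e-04 1.10000e-03
 9.98300e-01 5.00000e-04 1.10000e-03 1.57219e+01 7.05781e+01]
11.5 [ 0.49163885 -0.1462327   0.11996615] [2.72570101 0.26733622 2.8589437 ]
```

>>> {"fn": "carry_out", "kwargs": {"motion": [{"jaw": 0,"x": -0.02,"y": -0.1,"z": 0.12,"wx": 0,"wy": 0,"wz": 0},{"jaw": 0,"x": -0.02,"y": -0.18,"z": 0.23,"wx": 0,"wy": 0,"wz": 0},{"jaw": 0,"x": -0.02,"y": -0.25,"z": 0.36,"wx": 0,"wy": 0,"wz": 0},{"jaw": 0,"x": -0.02,"y": -0.31,"z": 0.49,"wx": 0,"wy": 0,"wz": 0},{"jaw": 0,"x": -0.02,"y": -0.36,"z": 0.63,"wx": 0,"wy": 0,"wz": 0},{"jaw": 0,"x": -0.02,"y": -0.4,"z": 0.77,"wx": 0,"wy": 0,"wz": 0},{"jaw": 0,"x": -0.02,"y": -0.43,"z": 0.92,"wx": 0,"wy": 0,"wz": 0},{"jaw": 0,"x": -0.02,"y": -0.45,"z": 1.06,"wx": 0,"wy": 0,"wz": 0}]}}

```text
time_s: 12.5
eef_pos: [0.4906, -0.1711, 0.081]
orientation: [[-0.997, 0.072, -0.015], [0.073, 0.982, -0.172], [0.003, -0.172, -0.985]]
contact_force: [3.6, 4.3, 4.3]
gripper_width: 0.127
```

```bash
python3 fit.py pics/f8.png
```

```text
pointer -0.0007854970018648899 clip -0.0007944104977407496 clip-pointer mm -0.01 cost 6.8455395874203075 [-8.00000e-04 -8.00000e-04 -1.00000e-04  7.80000e-03  2.60000e-03
  3.80000e-03  5.71100e-01  3.80000e-03  1.00000e-03  2.77346e+01
  7.12260e+01]
12.7 [ 0.49053907 -0.17112512  0.08063429] [3.94740439 2.26946544 0.29539136]
```

View pics/f8.png

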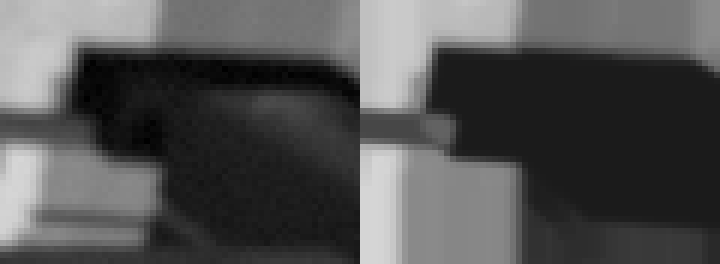

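>>> {"fn": "carry_out", "kwargs": {"motion": [{"jaw": 0,"x": 0,"y": -0.03,"z": 0.05,"wx": 0,"wy": 0,"wz": 0},{"jaw": 0,"x": 0,"y": -0.04,"z": 0.1,"wx": 0,"wy": 0,"wz": 0},{"jaw": 0,"x": 0,"y": -0.04,"z": 0.1,"wx": 0,"wy": 0,"wz": 0}]}}

```text
time_s: 13.08
eef_pos: [0.4905, -0.1721, 0.0778]
orientation: [[-0.997, 0.073, -0.015], [0.074, 0.983, -0.17], [0.002, -0.17, -0.985]]
contact_force: [3.7, 9.6, 8.5]
gripper_width: 0.125
```

>>> {"fn": "carry_out", "kwargs": {"motion": [{"jaw": 0,"x": 0,"y": 0.04,"z": 0.05,"wx": 0,"wy": 0,"wz": 0},{"jaw": 0,"x": 0,"y": 0.04,"z": 0.08,"wx": 0,"wy": 0,"wz": 0},{"jaw": 0,"x": 0,"y": 0.04,"z": 0.08,"wx": 0,"wy": 0,"wz": 0}]}}

```text
time_s: 13.45
eef_pos: [0.4909, -0.1722, 0.077]
orientation: [[-0.997, 0.072, -0.014], [0.073, 0.982, -0.173], [0.001, -0.173, -0.985]]
contact_force: [-2.1, 9.4, 24.7]
gripper_width: 0.124
```

Run:
```python
from h import *
s=env.state();print(s['time_s'],s['eef_pos'],s['contact_force'],s['gripper_width']*91)
c=cam('wrist');im=save('wrist','w9.png')[:,:,::-1]
for q in ['clip','pointer','handle']:
    for m in env.mark_of(q,'wrist')[:1]: print(q,m)
sd=save('side','s9.png')[:,:,::-1]
for q in ['clip','pointer','handle']:
    for m in env.mark_of(q,'side')[:1]: print(q,m)
a=cv2.resize(im[170:290,280:480],(800,480)[:2] and (500,300));b=cv2.resize(sd[190:310,250:450],(500,300))
cv2.imwrite('pics/c9.png',np.vstack([a,b]))
```

```text
13.45 [ 0.49089393 -0.17219173  0.07699874] [-2.07055828  9.44423013 24.69813433] 11.273466995395781
clip {'pixel': [507.3, 237.3], 'conf': 0.65}
pointer {'pixel': [514.5, 246.5], 'conf': 0.69}
handle {'pixel': [319.0, 252.3], 'conf': 0.7}
clip {'pixel': [315.9, 247.6], 'conf': 0.59}
pointer {'pixel': [318.7, 245.5], 'conf': 0.95}
handle {'pixel': [347.9, 276.5], 'conf': 0.78}
```

View pics/c9.png

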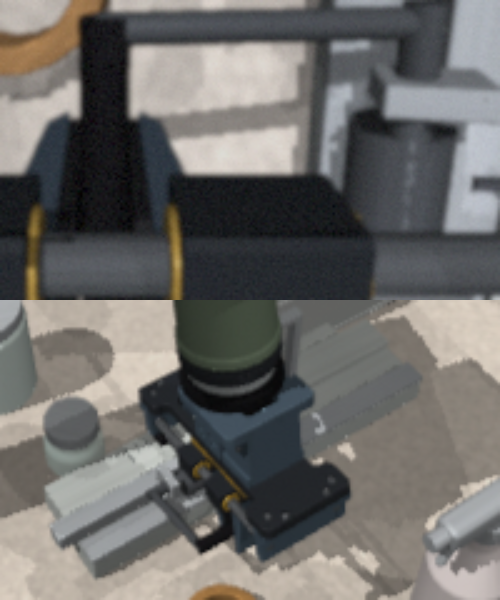

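>>> {"fn": "carry_out", "kwargs": {"motion": [{"jaw": 0,"x": 0,"y": 0.04,"z": -0.04,"wx": 0,"wy": 0,"wz": 0},{"jaw": 0,"x": 0,"y": 0.04,"z": -0.04,"wx": 0,"wy": 0,"wz": 0}]}}

```text
time_s: 14.1
eef_pos: [0.4908, -0.172, 0.0774]
orientation: [[-0.997, 0.07, -0.014], [0.072, 0.982, -0.176], [0.002, -0.176, -0.984]]
contact_force: [-0.3, 0.3, 15.7]
gripper_width: 0.122
```

```bash
sed 's/H,W=44,60/H,W=38,26/; s/(.005,.014),(.0006,.003),(0,.005)/(.0065,.0075),(.0006,.001),(.001,.002)/' fit.py > fit2.py; python3 fit2.py pics/f10.png
python3 - <<'E'
import cv2;a=cv2.imread('pics/f10.png');cv2.imwrite('pics/f10b.png',cv2.resize(a,None,fx=2,fy=2))
E
```

```text
pointer 0.0005285497921916069 clip 0.0005328857661693887 clip-pointer mm 0.0 cost 3.7925071780642927 [5.00000e-04 5.00000e-04 1.90000e-03 7.00000e-03 8.00000e-04 1.70000e-03
 9.01300e-01 2.00000e-03 1.00000e-03 9.73280e+00 7.01119e+01]
14.3 [ 0.49082056 -0.17195507  0.07744221] [ 1.29515263  0.47481371 16.53135793]
```

View pics/f10b.png

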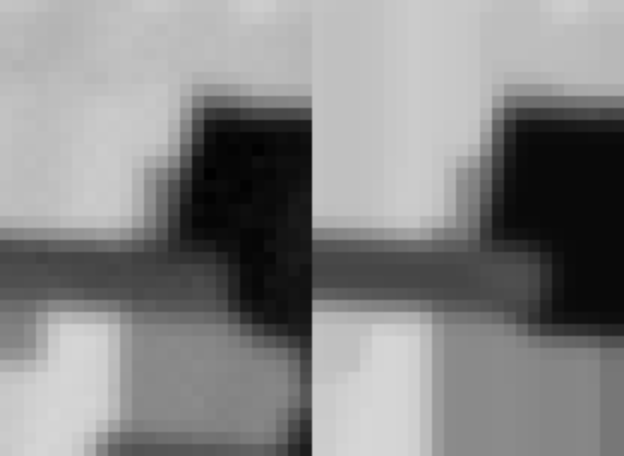

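```bash
python3 -c "
from h import *
print(env.close_job());s=env.state();print(s['time_s'],s['eef_pos'],s['contact_force'],s['gripper_width'])"
```

```text
the job is handed in; nothing more can be done
None
the job is handed in; nothing more can be done
```

I opened the stirrup lever, drew the leg out to the clip, swung the lever back down and handed the job in at about 14.3 s, still gripping the cross bar. No verdict is reported.

- **Leg on the mark:** the last wrist-camera fit put pointer and clip 0.0 mm apart. By then the gripper hid part of the clip, so I trust that to about 1 mm. Before clamping I overshot by about 2.5 mm and corrected in small steps; the last full view showed 0.8 mm over-drawn. The network's own pointer and clip marks scattered by several millimetres, so I did not rely on them for the final check.
- **Lever closed:** I pressed it down until it stopped moving, reaching 25 N, then eased to about 16 N. The tool height there was 77.4 mm, against 76.5 mm when I first gripped the closed lever. In the camera view the lever looked the same as at the start.
- **Mismatch:** with the lever open, the tool stood about 4 mm higher than the lever geometry predicts. The bar may have shifted slightly between the pads, but the grip held, with the jaws about 11 mm apart.
- **Other things on the shelf:** the canister, sprayer and other items were not touched as far as the pictures show. I did not measure their positions again at the end.

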